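Lay out the dry clamp-up

TASK

Set out the dry clamp-up on the black bench mat: lay the maple caul in the middle of the mat, lengthwise along it, then stand the brass weight on the middle of the caul. Stand the three spool clamps upright on the mat, each about 3 cm clear of the caul: the red one off the caul's end on the toggle clamp's side and the blue one off its other end, both in line with the caul, and the green one behind the middle of the caul, on the side away from the robot. Leave the walnut chinrest and the steel scraper where they lie.

Things in the scene. Friction and masses are not known exactly. Their poses are not given: they have to be found in the camera images.
- mat: flat black rubber bench mat, 150 by 250 and 3 thick, fixed to the bench; origin at the centre of its underside, z up, y along its length (roughly to the robot's left), x across it, away from the robot. Lies turned by up to 0.3 rad
- clamp: toggle clamp with a red lever, on a plywood block 80 (x) by 140 (y) and 25 high, the lever reaching 150 above the bench; bolted down beyond the mat on the robot's left or right; origin at the centre of the block's underside. A landmark only
- caul_mid (a point): pale maple caul, a block 30 (x) by 80 (y) by 24 high, lying loose on the bench; the point is its centre, 12 above its underside; y along its length, z up. To be moved; 50 g
- weight_mid (a point): brass weight, a cylinder of diameter 36 and height 30 with a knob (diameter 20) on top, 46 high in all; the point is on its axis, 23 above its underside; z up. To be moved; 270 g
- spool_red_mid (a point): spool clamp: two wooden spools (diameter 32) on one upright screw with a cork disc between, brass wing nut on top; upper spool painted red. 74 high in all (wood up to 62, wing nut above). Point on its axis, 37 above its underside; z up. Stands loose on the bench, to be moved. 60 g
- spool_blue_mid (a point): spool clamp: two wooden spools (diameter 32) on one upright screw with a cork disc between, brass wing nut on top; upper spool painted blue. 74 high in all (wood up to 62, wing nut above). Point on its axis, 37 above its underside; z up. Stands loose on the bench, to be moved. 60 g
- spool_green_mid (a point): spool clamp: two wooden spools (diameter 32) on one upright screw with a cork disc between, brass wing nut on top; upper spool painted green. 74 high in all (wood up to 62, wing nut above). Point on its axis, 37 above its underside; z up. Stands loose on the bench, to be moved. 60 g
- chinrest: dark walnut violin chinrest, about 60 by 105 and 32 high, loose, beyond the mat on the side opposite the toggle clamp; origin at the centre of its underside. Leave it alone
- scraper: bare steel cabinet scraper, a sheet 60 (x) by 150 (y) and 2 thick, lying loose beyond the mat; origin at the centre of its underside. Leave it alone
Mind the look-alikes: they are no part of the job. What is shaped like the part that bears caul_mid but orange or pink is not meant. What is shaped like the part that bears spool_blue_mid but turquoise is not meant.

How it is judged:
By the outcome, as a careful person would: the job done as asked, in the order asked, and still so for the second after the job is handed in, with the robot touching nothing.
It also fails if it takes over 128 s, if anything falls off the work surface, if the arm or the gripper's body presses on something with over 40 N, if the wrist force passes 120 N, or if a joint passes its speed limit or range.

ROBOT

A 6-joint arm with a two-finger parallel gripper is mounted at the origin on the work surface. World frame = base frame: x ahead of the robot, y to its left, z up, the work surface at z = 0. Lengths are in m, angles in degrees, forces in N, time in s.
With the tool pointing down it reaches from about 0.325 to 0.85 m from the base axis. Payload 15.5 kg.
Tool frame: the origin (TCP) lies at the very end of the fingers, on their centre line; the grasp point (between the pads) lies arm.grip_depth behind it (arm.grip_depth is the distance from the TCP to the grasp point, in m); z points along the fingers, y is the line along which they close (so a half turn about z gives the same grasp; the last joint's range is limited). The gripper opens to 91 mm and grips with 3 to 60 N. Pads are 32 mm wide; open, the fingers measure 118 mm over their backs; the gripper's body (76 mm by 178 mm) begins 60 mm behind the grasp point.
Start: joints at [-78.753, 28.281, 77.091, -0, 74.628, -5.472], TCP at [0.18, -0.599, 0.214] pointing down, gripper open.
Joint ranges: [-166.48, 166.48], [-47.26, 123.95], [12.59, 153.08], [-70.14, 250.14], [6.76, 159.57], [-176.63, 176.63]. Speed limits (degrees/s): [108.29, 108.29, 147.25, 172.46, 172.46, 172.46].

INTERFACE

Orientations are given as a 3x3 rotation matrix whose columns are the frame's x, y, z axes.
In Python, from rig import arm gives the robot as it stands. Calls block until the motion is done:
- arm.move_to(position, orientation): joint-space move of the TCP to a pose.
- arm.move_l(position, orientation=None, feed=0.15): straight line of the TCP; orientation=None keeps the orientation; feed is the mean speed in m/s.
- arm.move_joints(angles): joint-space move.
- arm.grip(opening): finger opening in m; the grip force is fixed at half the most; returns when the fingers have stopped.
- arm.sleep(seconds).
- arm.solve_ik(position, orientation): joint angles nearest the present ones, or None.
- arm.snapshot(name): name is "side" or "top"; returns the picture (384x512x3 uint8, red, green, blue); there is no depth.
- arm.get_calibration(name): a dict with "intrinsics" (3x3 intrinsics, pixels), "cam_to_world" (4x4, takes a point from camera to world coordinates). Camera axes: x right, y down, z forward; pixel columns grow to the right and rows downward; lengths in m; the calibration is good to about 2 mm. A picture is of the moment at which its call begins. get_calibration takes no time and is no camera call.
A pose or a line that the arm cannot do raises arm.Unreachable and nothing moves.
- arm.sign_off(): hands the job in; it is judged then, once.
Readings, each from a call of its own:
- arm.current_t(): time.
- arm.current_joint_positions(): joint angles.
- arm.current_dq(): joint speeds.
- arm.current_tau(): joint torques, N m.
- arm.current_ee_pos(): TCP position.
- arm.current_tool_rot(): TCP orientation.
- arm.current_force(): force on the tool from outside, world axes, zero at the start.
- arm.current_torque(): the same for the moment, N m.
- arm.current_width(): finger opening in m.
- arm.current_grasp_force(): force on a finger pad.
Only numpy, scipy, OpenCV 4.12 (cv2) and the standard library are available. Lean on these libraries where they do the work, as an engineer would, in place of code of your own. Each camera call takes 0.05 s, during which the arm holds its last target. There are 200 camera calls.

## Working session

There is one attempt and no reset: what is moved stays moved. The work goes in short steps, each a Python script; the robot and the scene stay as the last script left them, time stands still between calls to the robot, and variables do not carry over. Pictures are saved under pics/ and viewed, at most 14 in all, crops included, and the job is handed in when it is done.

```bash
mkdir -p pics; ls
python3 - <<'E'
from rig import arm
import cv2, numpy as np
for n in("top","side"):
    im=arm.snapshot(n); cv2.imwrite(f"pics/{n}0.png",im[:,:,::-1])
    c=arm.get_calibration(n); print(n,np.round(c["intrinsics"],1).tolist(),np.round(c["cam_to_world"],3).tolist())
print(arm.grip_depth,arm.current_t(),np.round(arm.current_tool_rot(),2).tolist())
E
```

```text
pics
top [[347.8, 0.0, 251.2], [0.0, 347.8, 183.7], [0.0, 0.0, 1.0]] [[-0.03, -0.986, 0.162, 0.438], [-0.999, 0.032, 0.012, 0.043], [-0.017, -0.162, -0.987, 0.889], [0.0, 0.0, 0.0, 1.0]]
side [[448.3, 0.0, 248.3], [0.0, 448.3, 187.9], [0.0, 0.0, 1.0]] [[0.99, -0.111, 0.086, 0.487], [-0.141, -0.764, 0.63, -0.628], [-0.004, -0.636, -0.772, 0.899], [0.0, 0.0, 0.0, 1.0]]
0.0188 0.1 [[0.96, 0.29, -0.0], [0.29, -0.96, 0.0], [0.0, -0.0, -1.0]]
```

View pics/top0.png

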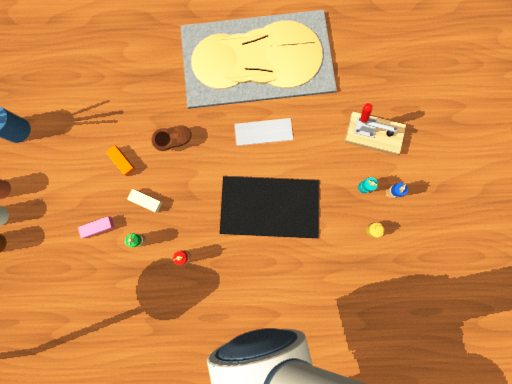

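View pics/side0.png

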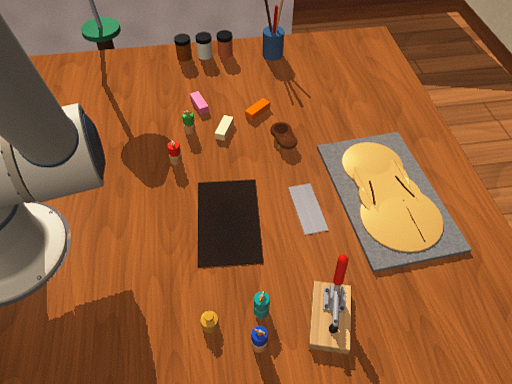

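The top view (up = +x, right = −y) shows the mat at (270,207), the toggle clamp at (376,130) on the robot's right, and the caul at (144,201). The red spool is at (180,258), green at (133,240), blue at (399,190) with the turquoise one beside it at (369,185), and the brass weight at (376,230). The side view agrees.

```bash
cat > h.py <<'E'
from rig import arm
import cv2, numpy as np
CAL={n:arm.get_calibration(n) for n in("top","side")}
def ray(n,uv):
    c=CAL[n];T=np.array(c["cam_to_world"]);d=T[:3,:3]@np.linalg.solve(c["intrinsics"],[*uv,1.]);return T[:3,3],d/np.linalg.norm(d)
def onz(n,uv,z):
    o,d=ray(n,uv);return (o+d*(z-o[2])/d[2])
def proj(n,P):
    c=CAL[n];T=np.array(c["cam_to_world"]);p=np.array(c["intrinsics"])@T[:3,:3].T@(np.asarray(P)-T[:3,3]);return p[:2]/p[2]
def tri(a,b):
    A=np.zeros((3,3));B=np.zeros(3);L=[]
    for n,uv in(("top",a),("side",b)):
        o,d=ray(n,uv);M=np.eye(3)-np.outer(d,d);A+=M;B+=M@o;L.append((M,o))
    p=np.linalg.solve(A,B);return p,max(np.linalg.norm(M@(p-o)) for M,o in L)
def masks(im):
    H,S,V=[x.astype(int) for x in cv2.split(cv2.cvtColor(im,cv2.COLOR_RGB2HSV))]
    return dict(red=((H<5)|(H>174))&(S>190)&(V>110),green=(H>48)&(H<80)&(S>110)&(V>60),blue=(H>103)&(H<125)&(S>130)&(V>80),
      caul=(H>18)&(H<40)&(S<80)&(V>170),weight=(H>20)&(H<32)&(S>150)&(V>90),mat=(V<45))
def blobs(n,im=None):
    im=arm.snapshot(n) if im is None else im;out={}
    for k,m in masks(im).items():
        N,L,st,ce=cv2.connectedComponentsWithStats(m.astype(np.uint8),connectivity=8)
        out[k]=[(np.round(ce[i],1).tolist(),st[i].tolist(),L==i) for i in range(1,N) if st[i,4]>(15 if k!="mat" else 1500)]
    return out
E
python3 - <<'E'
from h import *
for n in("top","side"):
    im=cv2.imread(f"pics/{n}0.png")[:,:,::-1]; 
    for k,v in blobs(n,im).items():
        print(n,k,[(b[0],b[1]) for b in v][:8])
        for b in v:
            if k in("mat","caul"):
                r=cv2.minAreaRect(np.argwhere(b[2])[:,::-1].astype(np.float32)); 
                if b[1][4]>60: print("  corners",[np.round(onz(n,p,.003 if k=="mat" else .024),3).tolist() for p in cv2.boxPoints(r)],b[1][4])
a=cv2.imread("pics/top0.png");b=cv2.imread("pics/side0.png")
z=lambda i,x,y,w,h,s=5:cv2.resize(i[y:y+h,x:x+w],None,fx=s,fy=s,interpolation=cv2.INTER_CUBIC)
cv2.imwrite("pics/c.png",np.vstack([np.hstack([z(a,100,180,100,100,4),z(a,340,170,90,100,4)[:, :360]]),np.hstack([z(b,155,85,100,50,4),z(b,190,285,90,50,4)])]))
E
```

```text
top red [([365.8, 112.5], [361, 104, 11, 18, 136]), ([180.3, 257.7], [173, 251, 15, 14, 114])]
top green [([133.2, 240.0], [125, 234, 16, 13, 132])]
top blue [([398.3, 189.6], [391, 183, 17, 13, 137])]
top caul [([251.5, 60.5], [181, 10, 155, 97, 4788]), ([367.5, 126.2], [351, 113, 45, 25, 305]), ([263.1, 131.5], [235, 119, 58, 26, 1119]), ([397.8, 124.2], [391, 123, 14, 4, 22]), ([143.3, 200.0], [128, 189, 32, 23, 356]), ([248.7, 369.4], [207, 345, 98, 39, 1513]), ([286.7, 378.7], [270, 370, 43, 14, 321])]
  corners [[1.025, 0.239, 0.024], [1.056, -0.167, 0.024], [0.822, -0.175, 0.024], [0.792, 0.215, 0.024]] 4788
  corners [[0.708, -0.198, 0.024], [0.759, -0.214, 0.024], [0.725, -0.326, 0.024], [0.674, -0.309, 0.024]] 305
  corners [[0.74, 0.093, 0.024], [0.75, -0.052, 0.024], [0.693, -0.055, 0.024], [0.683, 0.088, 0.024]] 1119
  corners [[0.552, 0.367, 0.024], [0.579, 0.355, 0.024], [0.544, 0.285, 0.024], [0.517, 0.298, 0.024]] 356
  corners [[0.171, 0.171, 0.024], [0.195, -0.054, 0.024], [0.125, -0.061, 0.024], [0.102, 0.161, 0.024]] 1513
  corners [[0.114, 0.025, 0.024], [0.142,
[... 576 characters left out ...]
2], [278, 27, 6, 8, 20]), ([259.0, 336.1], [252, 326, 16, 20, 195])]
side caul [([72.2, 112.6], [62, 104, 19, 25, 207]), ([223.6, 124.6], [215, 115, 18, 19, 169]), ([49.0, 225.5], [25, 203, 40, 55, 782])]
  corners [[0.078, 0.48, 0.024], [0.123, 0.483, 0.024], [0.142, 0.374, 0.024], [0.1, 0.371, 0.024]] 207
  corners [[0.52, 0.301, 0.024], [0.557, 0.376, 0.024], [0.576, 0.355, 0.024], [0.54, 0.282, 0.024]] 169
  corners [[0.033, 0.113, 0.024], [0.09, 0.138, 0.024], [0.164, -0.037, 0.024], [0.111, -0.056, 0.024]] 782
side weight []
side mat [([228.1, 227.5], [198, 189, 64, 78, 2359])]
  corners [[0.458, 0.118, 0.003], [0.619, 0.094, 0.003], [0.583, -0.128, 0.003], [0.442, -0.108, 0.003]] 2359
```

View pics/c.png

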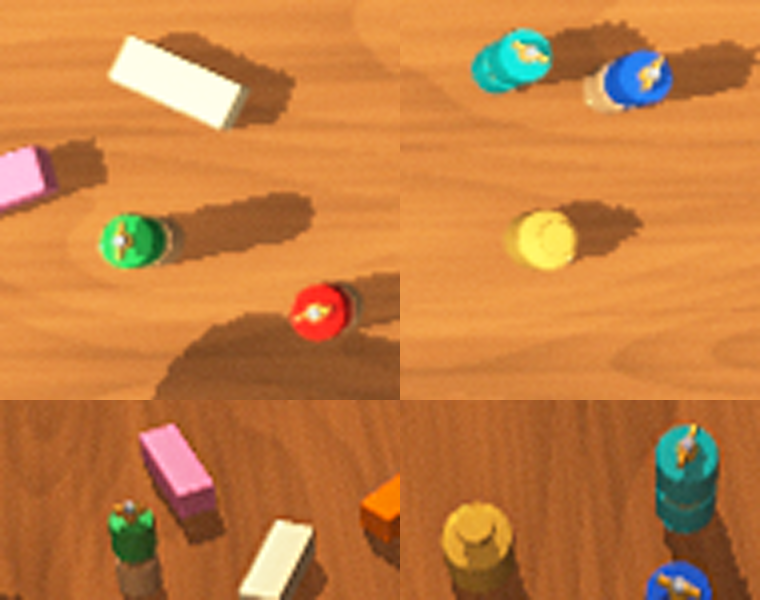

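The crop shows the spool tops and the weight's knob clearly. The top-face centres in full-image pixels are:

| Part | Top view | Side view |
|---|---|---|
| green | (131.5,240.2) | (188,113.5) |
| red | (179.5,258) | from the blob |
| blue | (400.8,189) | (260,330.5) |
| weight knob | (377,229.5) | (210.5,317.5) |

Next I triangulate these and fit the mat.

Run:
```python
from h import *
from scipy.optimize import least_squares
P=dict(green=((131.5,240.2),(188,113.5),.062),red=((179.5,258),(173.5,144.),.062),blue=((400.8,189),(260,330.5),.062),weight=((377,229.5),(210.5,317.5),.046))
for k,(a,b,z) in P.items():
    p,e=tri(a,b);print(k,np.round(p,3),"res",round(e,4),np.round(onz("top",a,z)[:2],3),np.round(onz("side",b,z)[:2],3))
def corners(x,hx,hy,z):
    c,s=np.cos(x[2]),np.sin(x[2]);return [(x[0]+c*i*hx-s*j*hy,x[1]+s*i*hx+c*j*hy,z) for i,j in((1,1),(1,-1),(-1,-1),(-1,1))]
def quad(n,m):
    m=cv2.morphologyEx(m.astype(np.uint8),cv2.MORPH_CLOSE,np.ones((5,5)))
    c=max(cv2.findContours(m,0,cv2.CHAIN_APPROX_NONE)[0],key=cv2.contourArea)
    return cv2.approxPolyN(c,4,ensure_convex=False).reshape(-1,2).astype(float)
for name,hx,hy,x0 in(("mat",.075,.125,[.524,.01,-.08,.003]),("caul",.015,.04,[.548,.326,-.46,.024])):
    Q={}
    for n in("top","side"):
        im=cv2.imread(f"pics/{n}0.png")[:,:,::-1]; H,S,V=cv2.split(cv2.cvtColor(im,cv2.COLOR_RGB2HSV))
        m=(V<60) if name=="mat" else masks(im)["caul"]
        N,L=cv2.connectedComponents(m.astype(np.uint8)); u=proj(n,[*x0[:2],x0[3]]).astype(int)
        q=quad(n,L==L[u[1],u[0]]); C=[proj(n,c) for c in corners(x0,hx,hy,x0[3])]
        Q[n]=[q[np.argmin(np.linalg.norm(q-c,axis=1))] for c in C]
    r=least_squares(lambda x:np.ravel([[proj(n,c)-q for c,q in zip(corners(x,hx,hy,x[3]),Q[n])] for n in Q]),x0,loss="soft_l1")
    print(name,np.round(r.x,4),"resid px",np.round(r.fun,1))
```

```text
green [0.45  0.337 0.069] res 0.0017 [0.448 0.34 ] [0.451 0.346]
red [0.406 0.225 0.068] res 0.0017 [0.404 0.226] [0.407 0.231]
blue [ 0.551 -0.301  0.067] res 0.0019 [ 0.549 -0.303] [ 0.553 -0.299]
weight [ 0.458 -0.247  0.034] res 0.0022 [ 0.456 -0.244] [ 0.461 -0.253]Traceback (most recent call last):
  File "<stdin>", line 18, in <module>
  File "<stdin>", line 11, in quad
cv2.error: OpenCV(4.12.0) /io/opencv/modules/imgproc/src/approx.cpp:983: error: (-215:Assertion failed) isContourConvex(_curve) in function 'approxPolyN'
```

Run:
```python
from h import *
from scipy.optimize import least_squares
def corners(x,hx,hy,z):
    c,s=np.cos(x[2]),np.sin(x[2]);return [(x[0]+c*i*hx-s*j*hy,x[1]+s*i*hx+c*j*hy,z) for i,j in((1,1),(1,-1),(-1,-1),(-1,1))]
def quad(m):
    m=cv2.morphologyEx(m.astype(np.uint8),cv2.MORPH_CLOSE,np.ones((3,3)))
    c=max(cv2.findContours(m,0,cv2.CHAIN_APPROX_NONE)[0],key=cv2.contourArea)
    return cv2.approxPolyN(cv2.convexHull(c),4).reshape(-1,2).astype(float)
for name,hx,hy,x0 in(("mat",.075,.125,[.524,.01,-.08,.003]),("caul",.015,.04,[.548,.326,-.46,.024])):
    Q={}
    for n in("top","side"):
        im=cv2.imread(f"pics/{n}0.png")[:,:,::-1]; V=im.max(2)
        m=(V<60) if name=="mat" else masks(im)["caul"]
        N,L=cv2.connectedComponents(m.astype(np.uint8)); u=proj(n,[*x0[:2],x0[3]]).astype(int)
        q=quad(L==L[u[1],u[0]]); C=[proj(n,c) for c in corners(x0,hx,hy,x0[3])]
        Q[n]=[q[np.argmin(np.linalg.norm(q-c,axis=1))] for c in C]
    for S in(("top",),("side",),("top","side")):
        f=lambda x:np.ravel([[proj(n,c)-q for c,q in zip(corners(x,hx,hy,x[3] if len(S)>1 else x0[3]),Q[n])] for n in S])
        r=least_squares(f,x0,loss="soft_l1")
        print(name,S,np.round(r.x,4),"resid px",np.round(f(r.x),1))
```

```text
mat ('top',) [ 0.5237  0.0097 -0.0782  0.003 ] resid px [-0.7 -0.7  0.9 -0.4  0.9  0.4 -1.4  0.6]
mat ('side',) [ 0.5241  0.0086 -0.0698  0.003 ] resid px [ 0.7 -0.4  0.5 -0.  -0.6  0.3 -0.5 -0.1]
mat ('top', 'side') [ 0.5242  0.0104 -0.0738 -0.0009] resid px [-1.  -0.4  0.2 -0.5  0.5  0.  -1.4  0.7  0.8  0.1  0.2  0.3 -0.7  0.3
 -0.2  0.2]
caul ('top',) [ 0.5472  0.3264 -0.4529  0.024 ] resid px [-0.1 -0.6  0.   0.2  0.7  0.1 -0.6  0.1]
caul ('side',) [ 0.5478  0.328  -0.439   0.024 ] resid px [ 1.  -0.4 -0.   1.9 -0.1 -0.2 -0.8 -0.4]
caul ('top', 'side') [ 0.5473  0.3263 -0.4475  0.025 ] resid px [-0.3 -0.7  0.   0.   0.7 -0.  -0.7  0.1  1.  -0.2 -0.3  2.1 -0.3 -0.1
 -0.8 -0.3]
```

```bash
cat >> h.py <<'E'
MAT=np.array([.524,.0095]);MY=-.074
def rot(a):  # tool down, closing line at world angle a (rad)
    y=np.array([np.cos(a),np.sin(a),0]);z=np.array([0,0,-1.]);return np.stack([np.cross(y,z),y,z],1)
def go(xy,z,a):
    best=None
    for k in(a,a+np.pi):
        q=arm.solve_ik([*xy,z],rot(k))
        if q is not None:
            d=abs(np.array(q)[5])*.6+np.max(abs(np.array(q)-arm.current_joint_positions()))
            if best is None or d<best[0]: best=(d,k)
    arm.move_to([*xy,z],rot(best[1]))
def pick(xy,z,a,op=.06,zt=.2):
    go(xy,zt,a);arm.grip(op);arm.move_l([*xy,z],feed=.12);arm.grip(0.)
    w=arm.current_width();arm.move_l([*xy,zt],feed=.15)
    print("pick width",round(w,4),round(arm.current_width(),4),"F",round(arm.current_grasp_force(),1),"t",round(arm.current_t(),1))
def place(xy,z,a,op=.06,zt=.2):
    go(xy,zt,a);arm.move_l([*xy,z+.02],feed=.15);arm.move_l([*xy,z],feed=.03)
    print("place force",np.round(arm.current_force(),1));arm.grip(op);arm.move_l([*xy,zt],feed=.15);print("t",round(arm.current_t(),1))
def mat(u,v): return MAT+np.array([np.cos(MY)*u-np.sin(MY)*v,np.sin(MY)*u+np.cos(MY)*v])
def save(tag,boxes=None,home=True):
    ims=[arm.snapshot(n)[:,:,::-1] for n in("top","side")]
    for n,i in zip(("top","side"),ims): cv2.imwrite(f"pics/{n}{tag}.png",i)
    z=lambda i,x,y,w,h:cv2.resize(i[y:y+h,x:x+w],None,fx=4,fy=4,interpolation=cv2.INTER_CUBIC)
    cv2.imwrite(f"pics/c{tag}.png",np.hstack([z(ims[0],205,140,130,120),z(ims[1],190,170,70,120)]))
E
python3 - <<'E'
from h import *
pick((.5475,.327),.004,-.45)
place(mat(0,0),.008,MY)
go((.458,-.247),.2,0.)
save("1")
E
```

```text
pick width 0.0298 0.0297 F 30.0 t 8.0
place force [0.4 0.6 0. ]
t 13.4
```

View pics/c1.png

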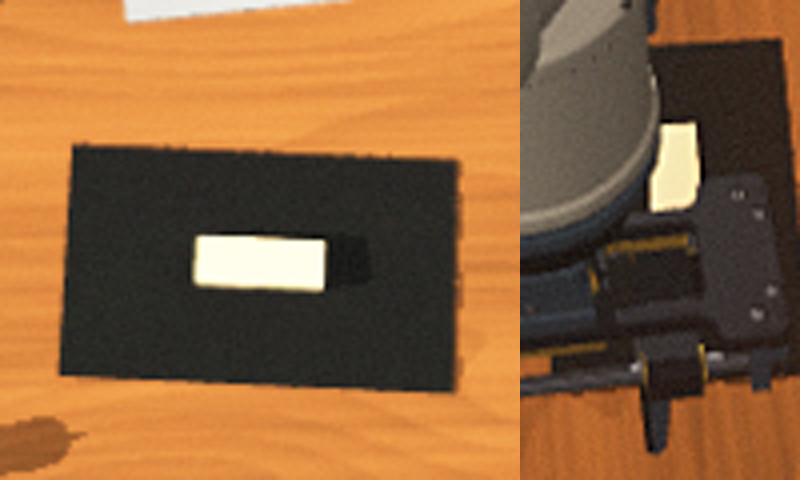

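The crop shows the caul centred on the mat, at about (260,263) in the crop, and parallel to it. The weight is next.

Run:
```python
from h import *
pick((.458,-.247),.004,0.)
place(mat(0,0),.032,MY)
go((.406,.227),.2,0.)
save("2")
```

```text
pick width 0.0351 0.0349 F 30.0 t 18.8
place force [-0.1  0.1 -3.5]
t 23.6
```

View pics/c2.png

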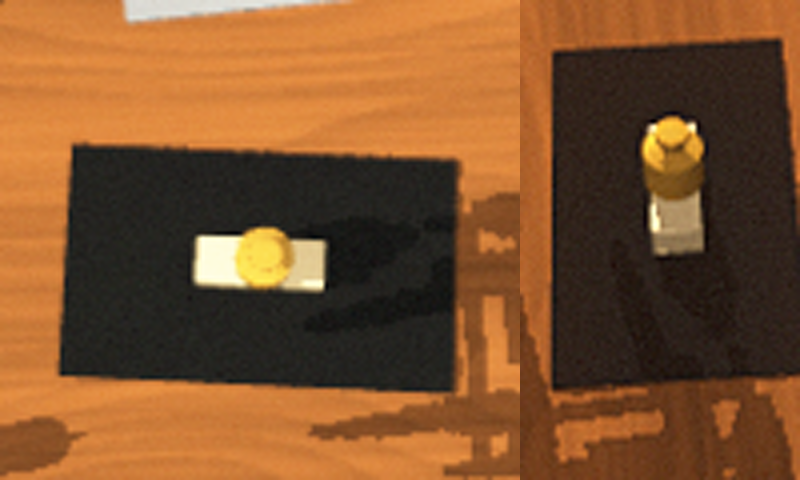

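The weight stands on the caul. I'll check how well it is centred.

Run:
```python
from h import *
for n,o in(("top",(205,140,0)),("side",(190,170,520))):
    for v in(-.004,0,.004): 
        print(n,v,[np.round((proj(n,[*mat(0,v),z])-o[:2])*4+[o[2],0]).tolist() for z in(.057,.073)])
    im=cv2.imread(f"pics/{n}2.png"); H,S,V=cv2.split(cv2.cvtColor(im,cv2.COLOR_BGR2HSV)); m=((H>19)&(H<33)&(S>120)&(V>60))
    x,y=[int(t) for t in proj(n,[*mat(0,0),.06])];q=np.zeros_like(m);q[y-16:y+18,x-14:x+14]=1;m&=q
    p=np.argwhere(m)
    # model silhouette of weight for offsets
    best=[]
    for u in np.arange(-.006,.0061,.001):
        for v in np.arange(-.006,.0061,.001):
            s=np.zeros(m.shape,np.uint8)
            for r,z0,z1 in((.018,.027,.057),(.01,.057,.073)):
                pts=[proj(n,[*(mat(u,v)+r*np.array([np.cos(t),np.sin(t)])),z]) for t in np.linspace(0,6.28,24) for z in(z0,z1)]
                cv2.fillConvexPoly(s,cv2.convexHull(np.round(np.float32(pts)*16).astype(np.int32)),1,shift=4)
            best.append(((s.astype(bool)&m).sum()/(s.astype(bool)|m).sum(),round(u,3),round(v,3)))
    print(sorted(best)[-4:])
```

```text
top -0.004 [[267.0, 256.0], [268.0, 253.0]]
top 0 [[261.0, 256.0], [262.0, 253.0]]
top 0.004 [[254.0, 256.0], [255.0, 253.0]]
[(np.float64(0.7028301886792453), np.float64(0.002), np.float64(-0.003)), (np.float64(0.7028301886792453), np.float64(0.003), np.float64(-0.001)), (np.float64(0.7028301886792453), np.float64(0.003), np.float64(0.0)), (np.float64(0.7095238095238096), np.float64(0.0), np.float64(0.0))]
side -0.004 [[669.0, 152.0], [668.0, 135.0]]
side 0 [[669.0, 146.0], [668.0, 129.0]]
side 0.004 [[669.0, 141.0], [668.0, 124.0]]
[(np.float64(0.17006802721088435), np.float64(0.004), np.float64(0.003)), (np.float64(0.17064846416382254), np.float64(-0.004), np.float64(0.002)), (np.float64(0.17064846416382254), np.float64(0.001), np.float64(0.004)), (np.float64(0.17064846416382254), np.float64(0.001), np.float64(0.005))]
```

The weight is within about 2 mm of the middle of the caul. Spools next.

Run:
```python
from h import *
pick((.406,.227),.028,0.)
place(mat(0,-.086),.032,MY)
pick((.551,-.301),.028,0.)
place(mat(0,.086),.032,MY)
pick((.450,.340),.028,MY+np.pi/2)
place(mat(.0575,0),.032,MY+np.pi/2)
go((.40,-.35),.25,0.)
save("3")
```

```text
pick width 0.0312 0.0312 F 30.0 t 28.6
place force [-0.5  0.6 -0.3]
t 33.6
pick width 0.0314 0.0314 F 30.0 t 38.2
place force [-0.6  0.  -1. ]
t 43.5
pick width 0.0314 0.0309 F 30.0 t 48.2
place force [ 0.   1.3 -0.8]
t 53.4
```

View pics/c3.png

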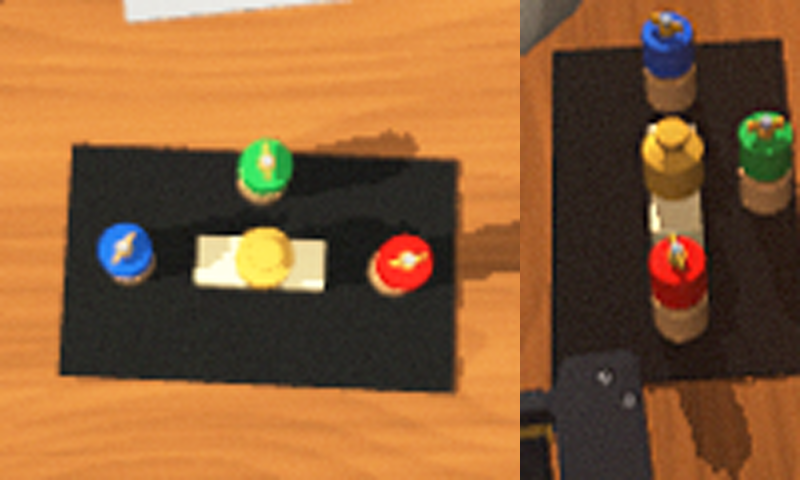

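View pics/top3.png

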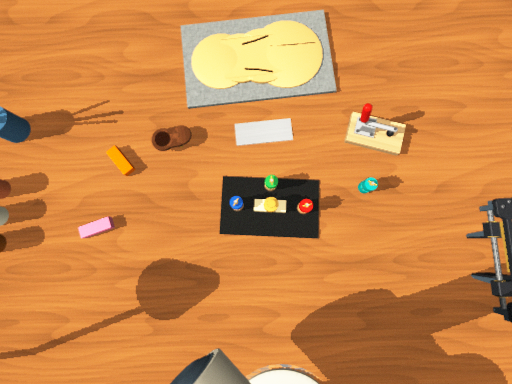

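All pieces stand upright. In the crop, blue is at about (126,250), red (405,263) and green (266,166), with the weight on the caul. I'll check the clearances numerically.

Run:
```python
from h import *
R=np.array([[np.cos(MY),np.sin(MY)],[-np.sin(MY),np.cos(MY)]])
T={n:blobs(n,cv2.imread(f"pics/{n}3.png")[:,:,::-1]) for n in("top","side")}
for k,t in(("red",(0,-.086)),("blue",(0,.086)),("green",(.0575,0))):
    for n in T:
        e=proj(n,[*mat(*t),.055]); b=min(T[n][k],key=lambda b:np.hypot(*(np.array(b[0])-e)))[0]
        print(k,n,np.round(R@(onz(n,b,.055)[:2]-MAT)*1000),"target",np.multiply(t,1000))
b=[b for b in T["top"]["caul"] if abs(b[0][0]-270)<25 and abs(b[0][1]-205)<12]
for x in b: p=np.argwhere(x[2])[:,::-1]; print([np.round((R@(onz("top",q,.027)[:2]-MAT))*1000).tolist() for q in(p[p[:,0].argmin()],p[p[:,0].argmax()])])
```

```text
red top [  1. -85.] target [  0. -86.]
red side [ -0. -86.] target [  0. -86.]
blue top [ 1. 83.] target [ 0. 86.]
blue side [-1. 78.] target [ 0. 86.]
green top [55.  0.] target [57.5  0. ]
green side [55. -4.] target [57.5  0. ]
[[-6.0, 39.0], [-12.0, 11.0]]
[[-11.0, -18.0], [-10.0, -38.0]]
```

Red is right. Blue is about 4 mm and green about 3 mm too close to the caul, so I'll regrip and shift each of them slightly.

Run:
```python
from h import *
R=np.array([[np.cos(MY),np.sin(MY)],[-np.sin(MY),np.cos(MY)]])
pick(mat(0,.082),.031,MY,op=.05,zt=.13); place(mat(0,.0865),.0315,MY,op=.05)
pick(mat(.055,0),.031,MY+np.pi/2,op=.05); place(mat(.058,.001),.0315,MY+np.pi/2,op=.05)
go((.40,-.35),.25,0.)
save("4")
T={n:blobs(n,cv2.imread(f"pics/{n}4.png")[:,:,::-1]) for n in("top","side")}
for k,t in(("red",(0,-.086)),("blue",(0,.086)),("green",(.0575,0))):
    for n in T:
        e=proj(n,[*mat(*t),.055]); b=min(T[n][k],key=lambda b:np.hypot(*(np.array(b[0])-e)))[0]
        print(k,n,np.round(R@(onz(n,b,.055)[:2]-MAT)*1000))
```

```text
pick width 0.0314 0.0311 F 30.0 t 59.3
place force [-1.9  0.5  3.7]
t 63.4
pick width 0.0316 0.0313 F 30.0 t 68.2
place force [ 0.6  0.3 -0.9]
t 72.2
red top [  1. -85.]
red side [ -1. -87.]
blue top [ 1. 88.]
blue side [-2. 83.]
green top [58.  1.]
green side [57. -2.]
```

View pics/c4.png

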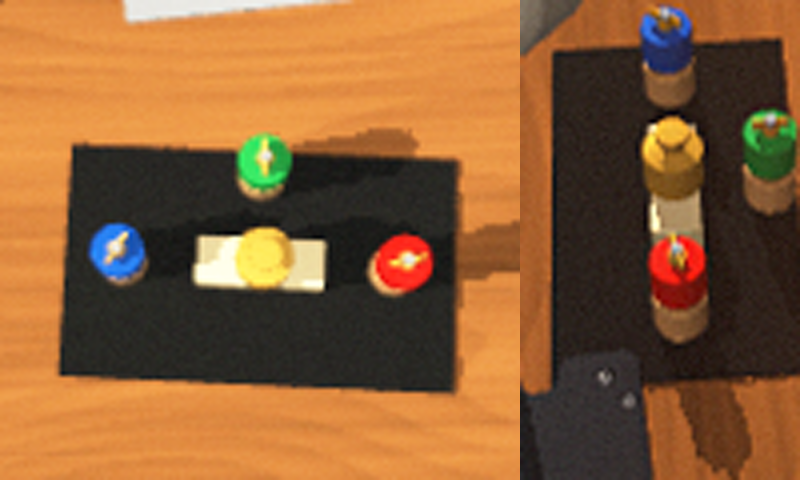

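Everything stands upright and in place: blue at (118,250), red (405,263), green (264,163), weight on the caul at (264,257). I'm handing in.

```bash
python3 -c "
from rig import arm
print(arm.sign_off())"
```

```text
the job is handed in; nothing more can be done
None
```

The clamp-up is set out as asked and handed in at about 72 s of the 128 s allowed: the caul is centred on the mat, with the weight within about 2 mm of its middle, and the red, blue and green spools stand upright roughly 27–30 mm clear of it (green at the short end, to keep its base on the mat).

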